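# Open the catch and hold a birdhouse front clamped in the lever press

### The arm

A 7-joint arm with a two-finger parallel gripper is mounted at the origin on the work surface. World frame = base frame: x ahead of the robot, y to its left, z up, the work surface at z = 0. Lengths are in m, angles in rad, forces in N, time in s.
With the tool pointing down it reaches from about 0.4 to 0.875 m from the base axis. Payload 4.4 kg.
Tool frame: the origin (TCP) lies at the very end of the fingers, on their centre line; the grasp point (between the pads) lies 19 mm behind it (grip_point_offset is the distance from the TCP to the grasp point, in m); z points along the fingers, y is the line along which they close (so a half turn about z gives the same grasp; the last joint's range is limited). The gripper opens to 85 mm and grips with 20 to 120 N. Pads are 22 mm wide; open, the fingers measure 114 mm over their backs; the gripper's body (76 mm by 85 mm) begins 54 mm behind the grasp point. The pads swing forward as they close: fully open they stand 13 mm farther back than shut.
Start: joints at [1.103, 0.628, 0.038, 1.517, -0.027, 0.996, -0.02], TCP at [0.254, -0.598, 0.231] pointing down, gripper open.
Joint ranges: [-3.06, 3.06], [-0.37, 2.12], [-1.25, 1.32], [0.18, 2.47], [-1.1, 4.24], [0.23, 1.98], [-2.94, 2.94]. Speed limits (rad/s): [2.57, 2.57, 3.14, 3.14, 3.14, 3.14, 3.14].

### API

Orientations are given as [roll, pitch, yaw] about the fixed x, y, z axes, in that order (R = Rz(yaw) Ry(pitch) Rx(roll)).
In Python, from cell import get_state, camera, sign_off, grip_point_offset gives the robot as it stands. The module is installed in compiled form; this text tells all that it offers.
- The arm moves only by the shell command python3 -m jog 'ROWS' [FORCE]. ROWS is a JSON object of lists of equal length, an entry for each row: "translation": the shift along the tool's x, y, z in mm, a list of three; "roll": the turn about the tool's z in rad; "gripper": the closure, from -1 (fully open) to 1 (shut). In form: {"translation": [[x, y, z], ...], "roll": [roll, ...], "gripper": [gripper, ...]}. A call has 1 to 12 rows; each row shifts and turns the commanded pose from where the row before left it, along the tool's axes as they then stand; what a row does not reach is not made up. A row lasts 1/8 s, in which the tool goes at most 62.5 mm and 10.7 degrees, less where a joint would pass 70% of its speed; a pose out of reach is approached as far as the arm can. A call with a gripper value outside its range is refused whole. The fingers move at their own pace and stop on an object; FORCE is the grip in N (left out, the last holds). Time passes only in rows, so rows that do not move let the fingers close. It gives the time, the measured TCP pose, the force, the opening and the grip force at its end, in the units of the state.
- get_state(): the state, without advancing time (a new reading comes with each control period).
- camera(name): name is "side" or "top"; returns a dict with "color" (480x640x3 uint8, red, green, blue), "fx", "fy", "cx", "cy" (pixels), "pose" (4x4, takes a point from camera to world coordinates). Camera axes: x right, y down, z forward; pixel columns grow to the right and rows downward; lengths in m; the calibration is good to about 2 mm. A picture is of the moment at which its call begins. There is no depth.
- sign_off(): hands the job in; it is judged then, once.
The state is a dict: "time": time; "joint_pos": joint angles; "qvel": joint speeds; "joint_efforts": joint torques, N m; "tool_pos": TCP position; "orientation": TCP orientation; "contact_force": force on the tool from outside, world axes, zero at the start; "moment": the same for the moment, N m; "finger_gap": finger opening in m; "gripper_force": force on a finger pad.
Only numpy, scipy, OpenCV 4.12 (cv2) and the standard library are available. Lean on these libraries where they do the work, as an engineer would, in place of code of your own. Each camera call takes 0.05 s, during which the arm holds its last target. There are 200 camera calls.

### The job

A freshly glued birdhouse front lies under the pad of the bench press. Flip the press's safety catch over to its open side, then pull the lever towards the robot as far as it goes so that the pad clamps the panel, and finish while still holding the lever there with the gripper, because it springs back when let go. Leave the panel where it lies and the catch open, and do not disturb the birdhouse, glue bottle and sanding block standing around.

Things in the scene. Friction and masses are not known exactly. Their poses are not given: they have to be found in the camera images.
- press: Grey bench lever press, fixed. Origin on the bench top; x to its back (front -x faces the robot), y to its left (catch side), z up. Base 250 (x) by 340 (y) by 12 mm, centred at y +20. Head over the panel: x -85 to 105, y -25 to 25, top at z 170 mm, on a column at the back. Left post carrying the catch: x -35 to 11, y 153 to 175, top at z 177, two ears to 197.
- lever (a joint): Angle of the U-shaped steel lever. 0 = up, leaning 25 deg to the back (+x); grows as its crossbar is pulled over the top to the front (-x) and down; stop at 1.1 rad (leaning 38 deg forward). A spring returns it to 0 when let go. With the catch closed a tooth on its shaft runs against the catch: it gives only about 0.2 rad at 30 N.
- lever_grip (a point): Middle of the lever's crossbar: round black rubber grip, 22 mm diameter, 70 mm long, parallel to the press's y axis, free all round, 150 mm from the shaft axis; the two side arms (12 mm rod) are 90 mm apart. Moves with the lever.
- lever_hinge (a point): Centre of the lever's shaft, 150 mm above the press's origin; the axis is parallel to the press's y. Pull needed at the crossbar: about 2 N at first, 5 N near the end, plus up to 4 N beyond 0.8 rad, where the pad bears on the panel.
- catch (a joint): Angle of the safety catch about its pin. Near 0 (up to 0.12) = closed: flat steel bar, 10 mm in x, 12 mm high, 72 mm long, level from the pin towards -y, in front of the tooth on the lever's shaft. Grows as the bar is flipped up and over to the left (+y); stop at 1.9 rad = open, bar 19 deg past upright. Stiff hinge (0.03 N m): stays roughly where left; under 2 N at the tab.
- catch_tab (a point): Pinch point on the catch's thumb tab, a steel block 14 by 14 mm standing on the bar. Closed: 35 mm above the pin axis and 35 mm from it towards -y; the tab's top is 12 mm above this point. Turns with the catch. Can be pinched from above across the press's x, with 25 mm free on either side.
- catch_hinge (a point): Centre of the catch's pin, at (-20, 164, 187) mm in the press's frame; the pin is parallel to the press's x axis.
- pad: Black rubber pressing pad, 36 mm diameter, 12 mm thick, on the sprung plunger below the press's head; origin at the centre of its underside. Driven by the lever, 25 mm down per rad; starts 20 mm above the panel and meets it at about 0.8 rad.
- panel: The glued birdhouse front lying loose on the press's base plate under the pad: pale wood, 18 mm thick, 120 mm (x) by 110 mm (y) with a 50 mm high gable at its -y side and a 32 mm round hole. Origin: centre of the underside of the 120 by 110 rectangle. 0.2 kg.
- birdhouse: Bystander: finished small wooden birdhouse, about 110 wide, 130 deep, 145 mm tall, loose. Origin at the centre of its underside.
- glue: Bystander: white glue bottle, 52 mm diameter, 150 mm tall, loose. Origin at the centre of its underside.
- sander: Bystander: cork sanding block, 100 by 60 by 36 mm, loose. Origin at the centre of its underside.

How it is judged:
By the outcome, as a careful person would: the job done as asked, in the order asked, and still so for the second after the job is handed in, while the arm keeps its last pose, push and grip.
It also fails if it takes over 48 s, if anything falls off the work surface, if the arm or the gripper's body presses on something with over 40 N, if the wrist force passes 120 N, or if a joint passes its speed limit or range.

## Working session

There is one attempt and no reset: what is moved stays moved. The work goes in short steps, Python scripts to look and compute and a shell command to move; the robot and the scene stay as the last step left them, time stands still between calls to the robot, and variables do not carry over. Pictures are saved under pics/ and viewed, at most 10 in all, crops included, and the job is handed in when it is done.

```bash
mkdir -p pics; python3 - <<'E'
from cell import *
import cv2,numpy as np
print(get_state(), grip_point_offset)
for n in("side","top"):
    c=camera(n); print(n,c["fx"],c["fy"],c["cx"],c["cy"],np.round(c["pose"],4).tolist())
    cv2.imwrite(f"pics/{n}0.png",c["color"][:,:,::-1])
E
```

```text
{'time': 0.0, 'joint_pos': array([ 1.10322101,  0.62935732,  0.03842228,  1.51836471, -0.02700748,
        0.99630967, -0.02000448]), 'qvel': array([ 0.00145913,  0.00035794,  0.00241621,  0.00029287, -0.00087773,
        0.00131664, -0.0014668 ]), 'joint_efforts': array([-8.98243161e-05, -5.63404262e+01,  1.22634597e+00, -1.93449068e+01,
        1.10638066e-02,  1.05835733e-02,  3.43436080e-07]), 'tool_pos': array([ 0.2539776 , -0.59764377,  0.23038254]), 'orientation': array([-3.13967092e+00,  8.18333485e-06,  4.01782764e-01]), 'contact_force': array([0.43606259, 0.10075005, 0.10737062]), 'moment': array([-0.04212932, -0.02668842, -0.03227354]), 'gripper_force': 0.0, 'finger_gap': 0.08525185110901451} 0.0187
side 586.9709817123004 586.9709817123004 326.2983968950226 247.73578648077242 [[0.9882, -0.1121, 0.1046, 0.445], [-0.1532, -0.7389, 0.6561, -0.7653], [0.0037, -0.6644, -0.7474, 1.0859], [0.0, 0.0, 0.0, 1.0]]
top 436.7946561956567 436.7946561956567 322.14741590325906 240.72610963404844 [[0.0086, -0.987, 0.1607, 0.361], [-1.0, -0.0086, 0.0011, 0.0387], [0.0003, -0.1607, -0.987, 1.2592], [0.0, 0.0, 0.0, 1.0]]
```

View pics/side0.png

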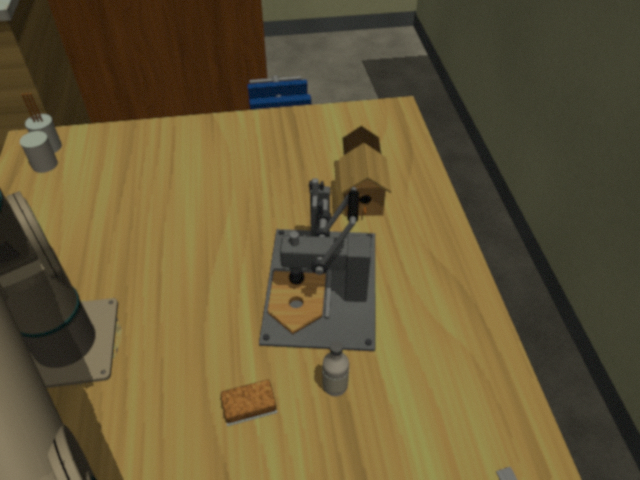

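View pics/top0.png

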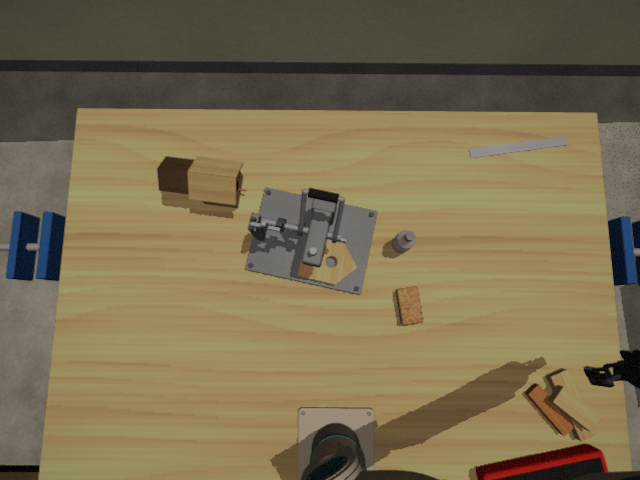

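The side view shows the press at about (320,290), with the lever grip at (353,205) and the catch post near (318,200). In the top view the base plate corners are near (266,190), (377,212), (360,293) and (248,268), and the grip is at (323,196). I'll zoom in on both.

```bash
python3 - <<'E'
import cv2,numpy as np
a=cv2.imread("pics/side0.png")[170:360,250:400]; b=cv2.imread("pics/top0.png")[175:305,235:390]
f=lambda im,k:np.clip(cv2.resize(im,None,fx=k,fy=k,interpolation=cv2.INTER_CUBIC).astype(float)*1.6,0,255).astype(np.uint8)
A=f(a[:140],5)[:600];cv2.imwrite("pics/s1.png",f(a[:100],5)); cv2.imwrite("pics/t1.png",f(b[:115],5))
E
```

```text
(no output)
```

View pics/s1.png

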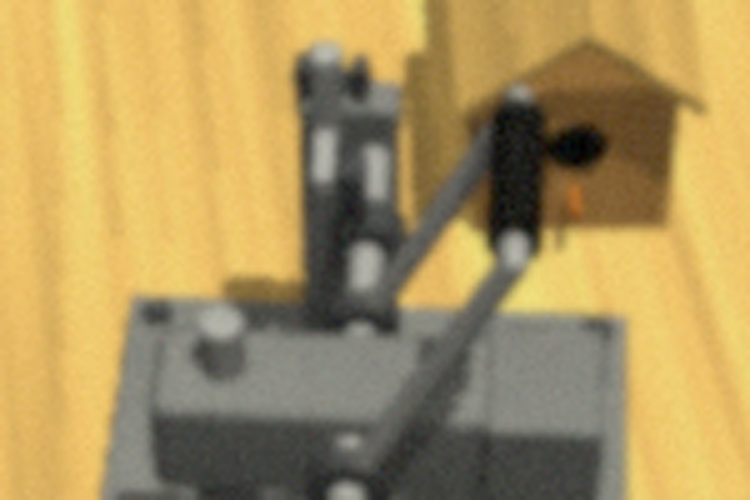

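View pics/t1.png

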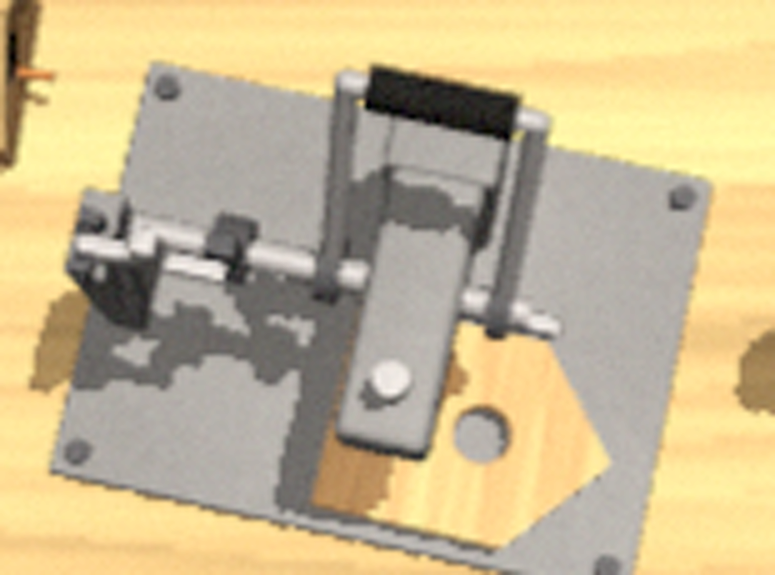

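```bash
cat >h.py <<'E'
import numpy as np,cv2
from cell import *
def cam(n):
    c=camera(n); return c
def ray(c,u,v):
    P=np.array(c["pose"]); d=P[:3,:3]@[(u-c["cx"])/c["fx"],(v-c["cy"])/c["fy"],1]; return P[:3,3],d/np.linalg.norm(d)
def onz(c,u,v,z):
    o,d=ray(c,u,v); return o+d*(z-o[2])/d[2]
def tri(c1,p1,c2,p2):
    o1,d1=ray(c1,*p1);o2,d2=ray(c2,*p2)
    t=np.linalg.lstsq(np.c_[d1,-d2],o2-o1,rcond=None)[0]
    a,b=o1+t[0]*d1,o2+t[1]*d2; return (a+b)/2,np.linalg.norm(a-b)
def proj(c,p):
    P=np.array(c["pose"]); q=P[:3,:3].T@(np.asarray(p)-P[:3,3]); return np.array([c["cx"]+c["fx"]*q[0]/q[2],c["cy"]+c["fy"]*q[1]/q[2]])
E
python3 - <<'E'
from h import *
s,t=cam("side"),cam("top")
T=lambda x,y:(x/5+235-.4,y/5+175-.4); S=lambda x,y:(x/5+250-.4,y/5+170-.4)
sc=[onz(t,*T(*p),.013) for p in[(167,87),(682,196),(608,567),(76,452)]]
print(np.round(sc,4)); C=np.mean(sc,0)
ax=(sc[0]-sc[3]+sc[1]-sc[2]); ay=(sc[0]-sc[1]+sc[3]-sc[2])
print("yaw",np.arctan2(ax[1],ax[0]),np.arctan2(-ay[0],ay[1]))
yaw=(np.arctan2(ax[1],ax[0])+np.arctan2(-ay[0],ay[1]))/2
R=np.array([[np.cos(yaw),-np.sin(yaw),0],[np.sin(yaw),np.cos(yaw),0],[0,0,1]])
O=C-R@[0,.02,0]; O[2]=0
print("O",O,"yaw",yaw)
g,e=tri(s,S(515,175),t,T(443,101)); print("grip tri",g,e)
W=lambda p:O+R@np.array(p)
for n,p in dict(grip=(.150*np.sin(.4363),0,.15+.15*np.cos(.4363)),pin=(-.02,.164,.187),tab=(-.02,.129,.222),tabtop=(-.02,.129,.234),barend=(-.02,.092,.187),head=(-.085,.025,.17),headR=(-.085,-.025,.17)).items():
    w=W(p); print(n,np.round(w,4),"scrop",np.round((proj(s,w)-[249.6,169.6])*5),"tcrop",np.round((proj(t,w)-[234.6,174.6])*5))
np.savez("press.npz",O=O,R=R,yaw=yaw)
E
```

```text
[[ 0.7078  0.2007  0.013 ]
 [ 0.6448 -0.1019  0.013 ]
 [ 0.4287 -0.0579  0.013 ]
 [ 0.4916  0.2467  0.013 ]]
yaw -0.2053154334131767 -0.20465300707767858
O [0.56415947 0.05230489 0.        ] yaw -0.20498422024542765
grip tri [0.62501047 0.03820909 0.28852576] 0.0011948298037470421
grip [0.6262 0.0394 0.2859] scrop [519. 177.] tcrop [440. 101.]
pin [0.578  0.2169 0.187 ] scrop [334.  74.] tcrop [ 85. 244.]
tab [0.5708 0.1827 0.222 ] scrop [328.  69.] tcrop [143. 245.]
tabtop [0.5708 0.1827 0.234 ] scrop [328.  48.] tcrop [140. 240.]
barend [0.5633 0.1464 0.187 ] scrop [324. 185.] tcrop [225. 274.]
head [0.486  0.0941 0.17  ] scrop [162. 318.] tcrop [329. 433.]
headR [0.4759 0.0451 0.17  ] scrop [150. 406.] tcrop [426. 454.]
```

The press model agrees with both views to within about 2 mm: the triangulated grip is at z=0.2885 against 0.286 expected. The tab top shows at side (325,52) and top (140,237), close to the predicted positions. Next I lift and approach.

```bash
cat >>h.py <<'E'
from scipy.spatial.transform import Rotation as Ro
_p=np.load("press.npz"); O,RP,YAW=_p["O"],_p["R"],float(_p["yaw"])
def W(p): return O+RP@np.array(p)/1000.
def go(p,tag=""):  # press-frame mm TCP target -> tool-axes mm
    s=get_state(); R=Ro.from_euler("xyz",s["orientation"]).as_matrix()
    yaw=s["orientation"][2]
    d=R.T@(W(p)-s["tool_pos"])*1000
    pf=RP.T@(s["tool_pos"]-O)*1000
    print(tag,"t",round(s["time"],2),"tcp press",np.round(pf,1),"move",np.round(d,1),"roll",round(-((YAW+np.pi/2-yaw+np.pi/2)%np.pi-np.pi/2),3),"F press",np.round(RP.T@s["contact_force"],1),"gap",round(s["finger_gap"]*1000,1),"gf",round(float(s["gripper_force"]),1))
E
python3 -m jog '{"translation":[[0,0,-45],[0,0,-45],[0,0,-40],[40,-40,0],[40,-40,0],[40,-40,0],[40,-40,0],[40,-40,0],[40,-40,0],[40,-40,0],[40,-40,0],[0,0,0]],"roll":[0,0,0,0,0,0,0,0,0,0,0,0],"gripper":[0.3,0.3,0.3,0.3,0.3,0.3,0.3,0.3,0.3,0.3,0.3,0.3]}' 20
python3 - <<'E'
from h import *
s,t=cam("side"),cam("top")
p,e=tri(s,(325/5+249.6,52/5+169.6),t,(140/5+234.6,237/5+174.6));print("tabtop",p,e,RP.T@(p-O)*1000)
go((-20,129,285)); print(get_state()["joint_pos"])
E
```

```text
time: 1.7
tool_pos: [0.4252, -0.1738, 0.3615]
orientation: [-3.14, -0.002, 0.411]
contact_force: [-0.3, -0.0, -0.2]
finger_gap: 0.0299
gripper_force: 0.0
tabtop [0.57103481 0.18292232 0.23192896] 0.002916495469273448 [-19.85600193 129.28233357 231.92896498]
 t 1.8 tcp press [ -90.7 -254.6  361.3] move [ 277.3 -274.4   76.1] roll -0.963 F press [-0.4 -0.9  0. ] gap 30.1 gf 0.0
[ 0.43425741  0.21360436 -0.12026513  1.82276562  0.02908461  1.10704515
 -0.86396694]
```

```bash
python3 -m jog '{"translation":[[40,-40,0],[40,-40,0],[40,-40,0],[40,-40,0],[40,-40,0],[40,-40,0],[37,-34,0],[0,0,0]],"roll":[0,0,0,0,0,0,0,0],"gripper":[0.3,0.3,0.3,0.3,0.3,0.3,0.3,0.3]}' 20
python3 -m jog '{"translation":[[0,0,0],[0,0,0],[0,0,0],[0,0,0],[0,0,0],[0,0,0],[0,0,0]],"roll":[-0.16,-0.16,-0.16,-0.16,-0.16,-0.163,0],"gripper":[0.3,0.3,0.3,0.3,0.3,0.3,0.3]}' 20
python3 -c '
from h import *
go((-20,129,285))'
```

```text
time: 2.8
tool_pos: [0.5721, 0.1847, 0.3602]
orientation: [-3.14, 0.0, 0.405]
contact_force: [-0.7, -0.9, -0.1]
finger_gap: 0.0294
gripper_force: 0.0
time: 3.68
tool_pos: [0.5719, 0.179, 0.361]
orientation: [-3.141, 0.002, 1.359]
contact_force: [0.3, 0.1, -0.2]
finger_gap: 0.0301
gripper_force: 0.0
 t 3.67 tcp press [-18.2 125.6 361. ] move [ 3.5 -1.8 76. ] roll -0.006 F press [ 0.3  0.1 -0.2] gap 30.1 gf 0.0
```

```bash
python3 -m jog '{"translation":[[3.5,-1.8,35],[0,0,35],[0,0,30],[0,0,9],[0,0,0],[0,0,0]],"roll":[-0.006,0,0,0,0,0],"gripper":[0.3,0.3,0.3,0.3,0.3,0.3]}' 20
python3 - <<'E'
from h import *
go((-20,129,212))
s,t=cam("side"),cam("top")
a=s["color"][150:250,260:360,::-1];b=t["color"][165:265,220:320,::-1]
im=cv2.resize(np.hstack([a,b]),None,fx=4,fy=4,interpolation=cv2.INTER_CUBIC)
cv2.imwrite("pics/n1.png",np.clip(im*1.6,0,255))
E
```

```text
time: 4.42
tool_pos: [0.5712, 0.1859, 0.2537]
orientation: [3.139, -0.001, 1.37]
contact_force: [-0.2, 0.1, 1.8]
finger_gap: 0.0296
gripper_force: 0.0
 t 4.42 tcp press [-20.3 132.2 253.7] move [-3.3  0.2 41.7] roll 0.004 F press [-0.2  0.   1.8] gap 29.6 gf 0.0[ WARN:0@2.230] global loadsave.cpp:1063 imwrite_ Unsupported depth image for selected encoder is fallbacked to CV_8U.
```

View pics/n1.png

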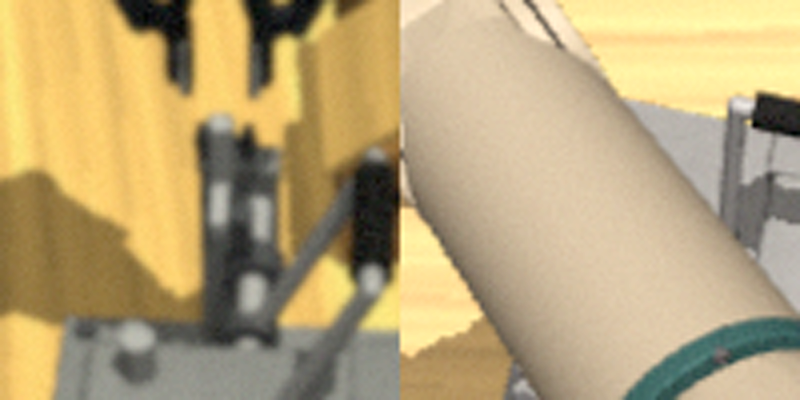

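The fingers, at side crop (182,75) and (262,75), stand centred over the tab at (218,125). I lower and pinch.

```bash
python3 -m jog '{"translation":[[-2,0,14],[0,0,14],[0,0,13],[0,0,0],[0,0,0],[0,0,0],[0,0,0],[0,0,0]],"roll":[0,0,0,0,0,0,0,0],"gripper":[0.3,0.3,0.3,0.3,1,1,1,1]}' 20
python3 -c '
from h import *
go((-20,129,212))'
```

```text
time: 5.52
tool_pos: [0.5707, 0.1839, 0.2115]
orientation: [3.14, -0.001, 1.371]
contact_force: [4.7, 1.0, -4.1]
finger_gap: 0.0131
gripper_force: 25.0
 t 5.53 tcp press [-20.4 130.2 211.5] move [-1.2  0.4 -0.5] roll 0.005 F press [ 4.4  2.  -4.1] gap 13.1 gf 25.0
```

```bash
python3 -m jog '{"translation":[[3.6,0,-3.2],[3.6,0,-2.8],[4.1,0,-2.4],[4.1,0,-2.1],[4.5,0,-1.6],[4.5,0,-1.3],[4.6,0,-0.7],[4.7,0,-0.4],[4.7,0,0.2],[4.7,0,0.5],[0,0,0]],"roll":[0,0,0,0,0,0,0,0,0,0,0],"gripper":[1,1,1,1,1,1,1,1,1,1,1]}' 20
python3 - <<'E'
from h import *
go((-20,172,226))
s=cam("side")
cv2.imwrite("pics/n2.png",cv2.convertScaleAbs(cv2.resize(s["color"][150:250,260:400,::-1],None,fx=4,fy=4,interpolation=cv2.INTER_CUBIC),alpha=1.6))
E
```

```text
time: 6.9
tool_pos: [0.5791, 0.2237, 0.2258]
orientation: [3.14, 0.003, 1.37]
contact_force: [3.1, -4.4, 2.5]
finger_gap: 0.0132
gripper_force: 23.6
 t 6.9 tcp press [-20.3 170.9 225.8] move [ 1.1  0.3 -0.2] roll 0.004 F press [ 3.9 -3.7  2.5] gap 13.2 gf 23.6
```

View pics/n2.png

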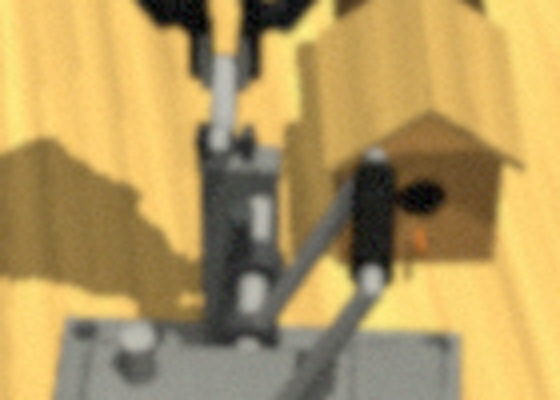

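The bar now rises between the fingers at crop (222,90), so the catch is half flipped and still gripped. I carry on along the arc with a little overshoot.

```bash
python3 -m jog '{"translation":[[4.6,0,1.0],[4.5,0,1.4],[4.3,0,1.8],[4.2,0,2.3],[3.9,0,2.6],[3.7,0,3.0],[3.3,0,3.4],[3.1,0,3.6],[2.6,0,3.9],[2.4,0,4.1],[1.5,0,4],[0,0,0]],"roll":[0,0,0,0,0,0,0,0,0,0,0,0],"gripper":[1,1,1,1,1,1,1,1,1,1,1,1]}' 20
python3 - <<'E'
from h import *
go((-20,208.5,198.8))
s=cam("side")
cv2.imwrite("pics/n3.png",cv2.convertScaleAbs(cv2.resize(s["color"][150:250,260:400,::-1],None,fx=4,fy=4,interpolation=cv2.INTER_CUBIC),alpha=1.6))
E
```

```text
time: 8.45
tool_pos: [0.5883, 0.2675, 0.196]
orientation: [3.137, -0.008, 1.372]
contact_force: [7.3, 3.8, 5.0]
finger_gap: 0.0135
gripper_force: 25.4
 t 8.45 tcp press [-20.1 215.6 196. ] move [-7.1  0.1 -2.9] roll 0.006 F press [6.3 5.2 5. ] gap 13.5 gf 25.4
```

View pics/n3.png

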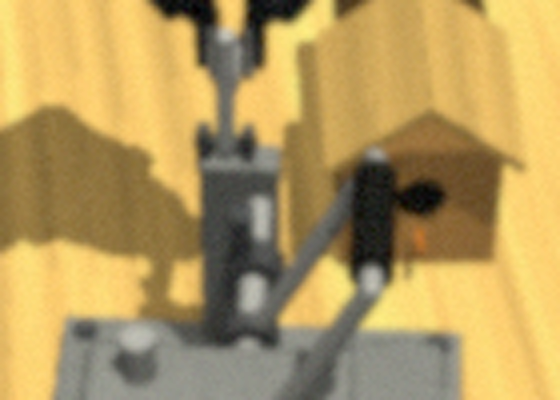

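```bash
python3 - <<'E'
from h import *
s=cam("side")
for a in(1.4,1.6,1.75,1.9):
    th=np.pi-a
    p=W((-20,164+72*np.cos(th),187+72*np.sin(th))); print(a,(proj(s,p)-[260,150])*4)
E
python3 -m jog '{"translation":[[-1,0,3],[-1,0,3],[0,0,0]],"roll":[0,0,0],"gripper":[1,1,1]}' 20
python3 -c '
from h import *
go((-20,208.5,198.8))'
```

```text
1.4 [222.85150675  55.20060071]
1.6 [224.49542824  36.59603285]
1.75 [225.74132735  25.52708278]
1.9 [226.96382373  17.19140828]
time: 8.93
tool_pos: [0.5887, 0.2691, 0.1915]
orientation: [3.135, -0.015, 1.374]
contact_force: [6.7, 6.5, 8.6]
finger_gap: 0.0135
gripper_force: 27.2
 t 8.93 tcp press [-20.1 217.2 191.5] move [-8.6  0.  -7.4] roll 0.008 F press [5.3 7.7 8.6] gap 13.5 gf 27.2
```

```bash
python3 -m jog '{"translation":[[0,0,0],[0,0,0],[0,0,0],[0,0,-30],[0,0,-30],[0,0,-30],[0,0,-20],[0,0,0]],"roll":[0,0,0,0,0,0,0,0],"gripper":[0.3,0.3,0.3,0.3,0.3,0.3,0.3,0.3]}' 20
python3 - <<'E'
from h import *
go((-20,160,262))
s=cam("side")
cv2.imwrite("pics/n4.png",cv2.convertScaleAbs(cv2.resize(s["color"][130:230,260:400,::-1],None,fx=5,fy=5,interpolation=cv2.INTER_CUBIC),alpha=1.6))
for a in(1.4,1.6,1.75,1.9):
    c,d=np.cos(np.pi-a),np.sin(np.pi-a)
    f=lambda r,h:np.round((proj(s,W((-20,164+r*c+h*d,187+r*d-h*c)))-[260,130])*5) # h: offset on tab side
    print(a,"end",f(72,0),f(72,-6),f(72,6),"tabtop",f(35,47),f(42,47))
E
```

```text
time: 9.93
tool_pos: [0.5861, 0.2618, 0.2992]
orientation: [3.14, -0.002, 1.371]
contact_force: [-0.3, -0.8, -0.1]
finger_gap: 0.03
gripper_force: 0.0
 t 9.93 tcp press [-21.2 209.6 299.2] move [-49.6   0.9  37.1] roll 0.005 F press [-0.1 -0.9 -0.1] gap 30.0 gf 0.0
1.4 end [279. 169.] [278. 180.] [279. 158.] tabtop [287. 142.] [286. 132.]
1.6 end [281. 146.] [280. 154.] [281. 137.] tabtop [288. 146.] [288. 134.]
1.75 end [282. 132.] [281. 139.] [283. 125.] tabtop [288. 153.] [288. 139.]
1.9 end [284. 121.] [283. 126.] [285. 117.] tabtop [289. 162.] [289. 147.]
```

View pics/n4.png

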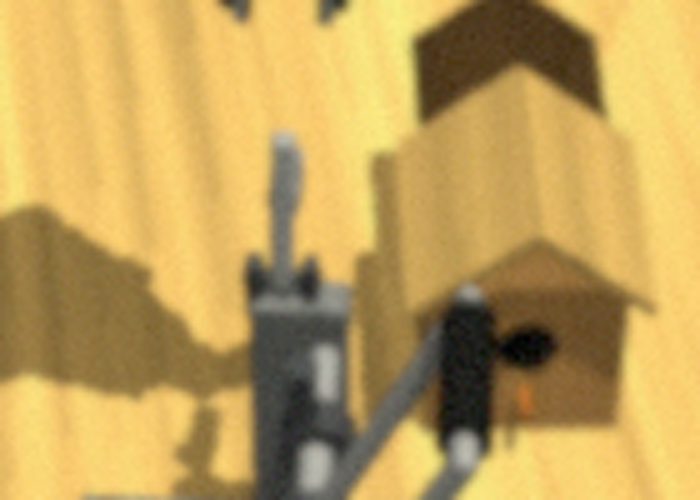

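The catch reads about 1.6–1.65 rad: its end face spans crop rows 132–155, where 1.9 would give 117–126. I'll push it the rest of the way with closed fingers from the −y side.

```bash
python3 -m jog '{"translation":[[-25,0,0],[-25,0,0],[-20,0.5,0],[0,0,0],[0,0,25],[0,0,25],[0,0,14],[0,0,0]],"roll":[0,0,0,0,0,0,0,0],"gripper":[1,1,1,1,1,1,1,1]}' 20
python3 -c '
from h import *
go((-20,163,235))'
python3 -m jog '{"translation":[[5,0,0],[5,0,0],[5,0,0],[4,0,0],[4,0,0],[3,0,0],[0,0,0]],"roll":[0,0,0,0,0,0,0],"gripper":[1,1,1,1,1,1,1]}' 20
python3 -c '
from h import *
go((-20,167,235))'
```

```text
time: 10.98
tool_pos: [0.5717, 0.1932, 0.233]
orientation: [-3.14, 0.0, 1.372]
contact_force: [-0.3, 0.2, 0.2]
finger_gap: 0.0001
gripper_force: 0.0
 t 10.97 tcp press [-21.3 139.5 233. ] move [23.5  1.4 -2. ] roll 0.006 F press [-0.3  0.1  0.2] gap 0.1 gf 0.0
time: 11.85
tool_pos: [0.5773, 0.2172, 0.2339]
orientation: [-3.141, 0.002, 1.37]
contact_force: [-1.1, -3.3, 1.2]
finger_gap: -0.0002
gripper_force: 1.7
 t 11.85 tcp press [-20.7 164.1 233.9] move [ 2.9  0.8 -1.1] roll 0.004 F press [-0.4 -3.4  1.2] gap -0.2 gf 1.7
```

```bash
python3 -m jog '{"translation":[[3,0,0],[0,0,0]],"roll":[0,0],"gripper":[1,1]}' 20
python3 -c '
from h import *
go((-20,167,235))'
python3 -m jog '{"translation":[[-12,0,0],[-12,0,0],[0,0,-45],[0,0,-45],[0,0,0]],"roll":[0,0,0,0,0],"gripper":[1,1,0.3,0.3,0.3]}' 20
python3 - <<'E'
from h import *
s=cam("side")
cv2.imwrite("pics/n5.png",cv2.convertScaleAbs(cv2.resize(s["color"][130:230,260:400,::-1],None,fx=5,fy=5,interpolation=cv2.INTER_CUBIC),alpha=1.6))
for z in (278,340): go((63,0,z))
E
```

```text
time: 12.1
tool_pos: [0.5773, 0.2175, 0.2338]
orientation: [-3.14, 0.006, 1.369]
contact_force: [-3.4, -8.5, 4.5]
finger_gap: -0.0
gripper_force: 4.7
 t 12.1 tcp press [-20.7 164.4 233.8] move [ 2.6  0.7 -1.2] roll 0.003 F press [-1.6 -9.   4.5] gap -0.0 gf 4.7
time: 12.72
tool_pos: [0.5752, 0.1989, 0.328]
orientation: [3.135, -0.005, 1.371]
contact_force: [0.5, -0.2, 0.3]
finger_gap: 0.03
gripper_force: 0.0
 t 12.78 tcp press [-20.  144.6 325.7] move [-145.1   82.1   47.6] roll 0.005 F press [ 0.1 -0.2 -0.2] gap 29.9 gf 0.0
 t 12.78 tcp press [-20.  144.6 325.7] move [-145.    82.3  -14.4] roll 0.005 F press [ 0.1 -0.2 -0.2] gap 29.9 gf 0.0
```

View pics/n5.png

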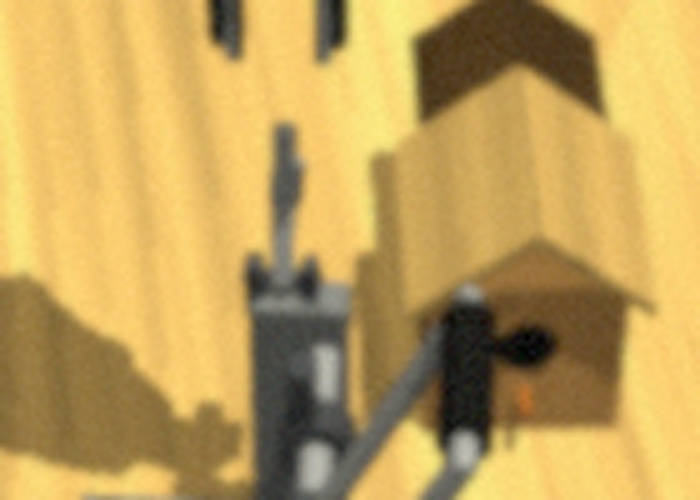

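The catch stood firm against its stop (9 N with no motion), and its end is now at crop row 122, so it is open. Next the lever.

```bash
python3 -m jog '{"translation":[[0,0,-20],[-36,20.5,0],[-36,20.5,0],[-36,20.5,0],[-37,20.5,0],[0,0,0],[0,0,0]],"roll":[0.005,0,0,0,0,0,0],"gripper":[-0.4,-0.4,-0.4,-0.4,-0.4,-0.4,-0.4]}' 40
python3 - <<'E'
from h import *
go((63,-0.5,268))
s=cam("side")
cv2.imwrite("pics/n6.png",cv2.convertScaleAbs(cv2.resize(s["color"][130:250,280:420,::-1],None,fx=5,fy=5,interpolation=cv2.INTER_CUBIC),alpha=1.6))
E
```

```text
time: 13.65
tool_pos: [0.6233, 0.0395, 0.3429]
orientation: [-3.139, -0.001, 1.366]
contact_force: [0.1, 0.8, -0.8]
finger_gap: 0.0597
gripper_force: 0.0
 t 13.65 tcp press [ 60.5  -0.5 342.9] move [-0.   2.6 74.9] roll 0.0 F press [-0.1  0.8 -0.8] gap 59.7 gf 0.0
```

View pics/n6.png

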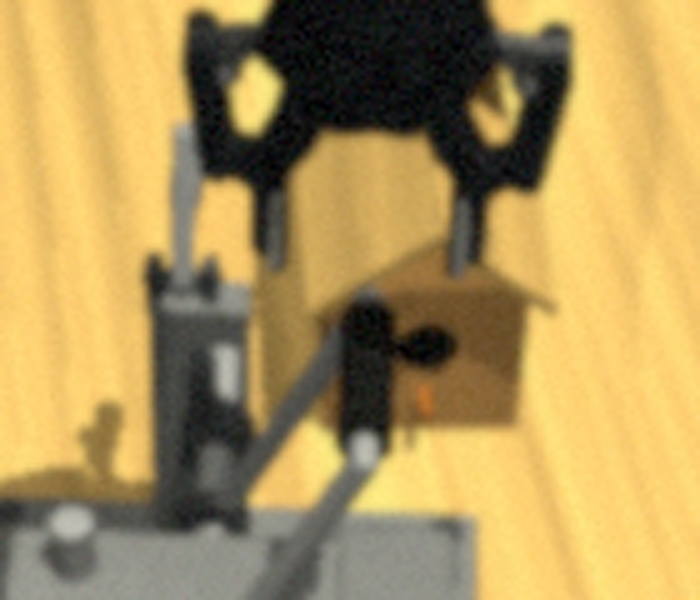

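The fingers, at crop (275,265) and (465,270), are centred over the grip at x≈367. The knuckle only appears to overlap the catch; it is 180 mm nearer. I lower and grip.

```bash
python3 -m jog '{"translation":[[0,2.5,25],[0,0,25],[0,0,25],[0,0,0],[0,0,0],[0,0,0],[0,0,0],[0,0,0]],"roll":[0,0,0,0,0,0,0,0],"gripper":[-0.4,-0.4,-0.4,-0.4,1,1,1,1]}' 40
python3 -c '
from h import *
go((63,-0.5,268))'
```

```text
time: 14.7
tool_pos: [0.6263, 0.0392, 0.2704]
orientation: [3.141, -0.001, 1.366]
contact_force: [-3.2, 2.1, 6.5]
finger_gap: 0.0206
gripper_force: 39.2
 t 14.7 tcp press [ 6.350e+01 -2.000e-01  2.704e+02] move [-0.3 -0.5  2.4] roll 0.0 F press [-3.6  1.4  6.5] gap 20.6 gf 39.2
```

```bash
python3 -m jog '{"translation":[[0,-7.6,-3.4],[0,-7.7,-2.8],[0,-7.9,-2.4],[0,-8.0,-2.0],[0,-8.1,-1.5],[0,-8.2,-1.1],[0,-8.2,-0.7],[0,-8.2,-0.2],[0,-8.2,0.3],[0,-8.3,0.7],[0,0,0]],"roll":[0,0,0,0,0,0,0,0,0,0,0],"gripper":[1,1,1,1,1,1,1,1,1,1,1]}' 40
python3 -c '
from h import *
go((-17,-0.5,280))'
```

```text
time: 16.08
tool_pos: [0.552, 0.0549, 0.2856]
orientation: [3.129, -0.003, 1.365]
contact_force: [5.0, -1.4, 9.1]
finger_gap: 0.0208
gripper_force: 42.5
 t 16.07 tcp press [-12.4   0.  285.6] move [-0.6 -4.7  5.6] roll -0.0 F press [ 5.2 -0.4  9.1] gap 20.8 gf 42.5
```

```bash
python3 -m jog '{"translation":[[0,-8.1,1.2],[0,-8.1,1.5],[0,-8.0,2.1],[0,-7.9,2.5],[0,-7.7,2.9],[0,-7.5,3.3],[0,-7.3,3.8],[0,-7.2,4.1],[0,-6.9,4.6],[0,-6.6,4.8],[0,0,0]],"roll":[0,0,0,0,0,0,0,0,0,0,0],"gripper":[1,1,1,1,1,1,1,1,1,1,1]}' 40
python3 -c '
from h import *
go((-92,-0.5,251))'
```

```text
time: 17.45
tool_pos: [0.4791, 0.0702, 0.2538]
orientation: [3.13, -0.004, 1.365]
contact_force: [7.6, -0.4, 5.4]
finger_gap: 0.0206
gripper_force: 47.3
 t 17.45 tcp press [-8.690e+01  2.000e-01  2.538e+02] move [-0.8 -5.1  2.8] roll -0.0 F press [7.5 1.1 5.4] gap 20.6 gf 47.3
```

Nearly there. I push towards the stop in small steps.

```bash
for i in 1 2; do python3 -m jog '{"translation":[[0,-3,2.3],[0,-3,2.3],[0,0,0],[0,0,0]],"roll":[0,0,0,0],"gripper":[1,1,1,1]}' 40 >/dev/null
python3 -c '
from h import *
go((-92,-0.5,251))'; done
```

```text
t 17.95 tcp press [-91.9   0.3 249.7] move [-0.8 -0.1 -1.3] roll -0.001 F press [7.5 0.2 6.9] gap 20.4 gf 47.9
 t 18.45 tcp press [-93.8   0.4 247.7] move [-0.9  1.9 -3.3] roll -0.002 F press [13.4 -3.7 21.7] gap 20.6 gf 49.7
```

The force rose to about 25 N at the stop. I've used all my picture views, so I check the catch, panel and bystanders numerically by image differences.

```bash
python3 -m jog '{"translation":[[0,0,0],[0,0,0],[0,0,0],[0,0,0]],"roll":[0,0,0,0],"gripper":[1,1,1,1]}' 40
python3 - <<'E'
from h import *
go((-92,-0.5,251))
g=lambda im:cv2.GaussianBlur(cv2.cvtColor(im,cv2.COLOR_BGR2GRAY).astype(np.float32),(0,0),1)
s=cam("side")["color"][:,:,::-1].copy(); t=cam("top")["color"][:,:,::-1].copy()
s0,t0=cv2.imread("pics/side0.png"),cv2.imread("pics/top0.png")
def ps(a,b,x0,y0,x1,y1): return np.round(cv2.phaseCorrelate(g(a)[y0:y1,x0:x1],g(b)[y0:y1,x0:x1]),2) if 0 else (cv2.phaseCorrelate(g(a)[y0:y1,x0:x1],g(b)[y0:y1,x0:x1]),float(np.abs(g(a)-g(b))[y0:y1,x0:x1].mean()))
print("sander",ps(s0,s,215,375,285,425)); print("glue",ps(s0,s,310,340,365,400))
print("house top",ps(t0,t,155,150,240,212)); print("house side",ps(s0,s,368,120,395,220)); print("panel side",ps(s0,s,264,300,330,335))
n5=cv2.resize(cv2.imread("pics/n5.png"),(140,100),interpolation=cv2.INTER_AREA); now=cv2.convertScaleAbs(s[130:230,260:400],alpha=1.6)
print("catch",ps(n5,now,48,20,68,60))
E
```

```text
time: 18.95
tool_pos: [0.4724, 0.0718, 0.2477]
orientation: [3.119, -0.005, 1.364]
contact_force: [11.8, -6.5, 22.1]
finger_gap: 0.0203
gripper_force: 49.7
 t 18.95 tcp press [-93.8   0.4 247.7] move [-0.9  1.9 -3.2] roll -0.002 F press [12.8 -3.9 22.1] gap 20.3 gf 49.7
sander (((-0.033232256752057765, 0.03200711437853698), 1.0866506814956665), 7.0702619552612305)
glue (((-0.009722459712417475, -0.01387550505330637), 0.9985495377911462), 6.742992401123047)
house top (((0.03829945205427521, -0.002738912244112157), 0.9927890155878332), 3.150132417678833)
house side (((0.45423851344535926, 0.015063041549147727), 1.04885422900871), 6.74943733215332)
panel side (((-0.006469282300471946, -0.03305664293045396), 0.9965026267332795), 6.536340236663818)
catch (((0.1051898868529495, -0.03226083487625786), 0.9483953900635242), 7.927457332611084)
```

```bash
python3 -c '
from cell import *
print(sign_off())'
```

```text
the job is handed in; nothing more can be done
None
```

I handed the job in at about 19 s: the catch is open against its stop and the gripper is holding the lever at its forward stop (about 25 N); image checks showed no movement of the panel, catch or bystanders.

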